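Click the socket onto the nutrunner spindle

TASK

Put the red-banded socket onto the upright square drive of the blue nutrunner stand: find how the square fits by feel, then push the socket home until the spring ball clicks and it sits fully down on the spindle's shoulder, and let go. The spindle is sprung, so push gently: never push it down to the end of its travel, and leave the screw box and pliers where they are.

Things in the scene. Friction and masses are not known exactly. Their poses are not given: they have to be found in the camera images.
- socket: Loose steel impact socket, 40 mm diameter, 62 mm tall, about 0.2 kg, red band 30 to 35 mm up. It stands on its drive end, hexagon opening up. Origin: centre of its underside; z up. Sides of its square hole are parallel to the body's x and y; four white ticks on the top rim stand over the middles of the hole's sides. Grip it round the plain part, 26 to 60 mm up, at any yaw.
- socket_hole (a point): Centre of the mouth of the socket's square drive hole, at the underside (same place and axes as the socket's origin). Hole 20.5 mm wide, 24 mm deep, its mouth chamfered 2 mm at 45 degrees (24.5 mm wide at the underside). Inside, on all four sides, a groove for the detent ball runs from 7 to 14.5 mm above the underside.
- stand: Fixed bench stand: 100 x 100 x 12 mm grey base plate (sides along its x and y), blue round housing up to 55 mm diameter and 68 mm high. Origin: centre of the underside, on the spindle axis. The bench vice to its left (+y) is tall: come over it, not past it low; the wooden chest to the right behind is taller.
- drive_seat (a point): On the upright spindle's axis, top of the round shoulder (33 mm diameter) where the socket's underside rests when home; 96 mm above the bench with the spindle up; moves with it. Its yaw is only the stand's. Any of four ways round is right. The socket drops about 8 mm over the square freely, then needs some 7 to 11 N; the ball clicks in 3 to 5 mm short of the shoulder and the push falls by a few N.
- drive_tip (a point): Middle of the top face of the square drive, 20 mm above the shoulder. Square 19 mm wide; a spring ball stands 2.5 mm out of one side, 10 mm above the shoulder. The square's yaw is NOT reported (this yaw is the stand's): it starts up to 0.4 rad either way from parallel to the stand's sides. It turns only against a drag of 0.12 N m, so light rubbing does not turn it.
- spindle (a joint): Spring travel of the spindle, m: 0 = up, grows as it is pushed down, stop at 0.018. It gives way above about 4 N and then sinks about 1 mm for each further 0.7 N (about 17 N at the stop). It rises again when let go. The spindle also floats sideways, up to 3.5 mm any way, against a soft centring spring of 0.4 N/mm.
- screw_box: Bystander: open green box of screws, 80 x 110 x 28 mm, loose. Origin: centre of its underside.
- pliers: Bystander: blue-handled pliers, 56 x 165 x 12 mm, lying loose. Origin: centre of the underside.
Not all that is in view belongs to the job. What is shaped like the socket but orange or purple is not meant.

How it is judged:
By the outcome, as a careful person would: the job done as asked, in the order asked, and still so for the second after the job is handed in, with the robot touching nothing.
It also fails if it takes over 72 s, if anything falls off the work surface, if the arm or the gripper's body presses on something with over 40 N, if the wrist force passes 120 N, or if a joint passes its speed limit or range.

ROBOT

A 6-joint arm with a two-finger parallel gripper is mounted at the origin on a cart in front of the work surface, level with it; the furniture and walls round the work are solid. World frame = base frame: x ahead of the robot, y to its left, z up, the work surface at z = 0. Lengths are in m, angles in rad, forces in N, time in s.
With the tool pointing down it reaches from about 0.35 to 0.85 m from the base axis. Payload 8.1 kg.
Tool frame: the origin (TCP) lies at the very end of the fingers, on their centre line; the grasp point (between the pads) lies 19 mm behind it; z points along the fingers, y is the line along which they close (so a half turn about z gives the same grasp; the last joint's range is limited). The gripper opens to 93 mm and grips with 3 to 60 N. Pads are 15 mm wide; open, the fingers measure 128 mm over their backs; the gripper's body (75 mm by 188 mm) begins 65 mm behind the grasp point.
Start: joints at [1.153, 0.13, 1.488, -0, 1.523, -0.085], TCP at [0.196, 0.567, 0.219] pointing down, gripper open.
Joint ranges: [-2.96, 2.96], [-0.89, 2.26], [0.02, 2.5], [-1.34, 4.48], [0, 2.73], [-2.66, 2.66]. Speed limits (rad/s): [2.39, 2.39, 2.79, 3.14, 3.14, 3.14].

INTERFACE

Orientations are given as a rotation vector (axis times angle).
In Python, from plant import monitor, eyes, ticket gives the robot as it stands.
- The arm moves only by the tool arm_command, never from a script. Its argument "deltas" is a list that holds one entry, the list of rows, each a list of 6 numbers: the shift along the world's x, y, z in cm, then the turn, a rotation vector about the world's x, y, z in degrees. In form: [[[tx, ty, tz, rx, ry, rz], ...]]. A call has 1 to 12 rows; each row shifts and turns the commanded pose from where the row before left it; what a row does not reach is not made up. A row lasts 1/12 s, in which the tool goes at most 41.7 mm and 7.16 degrees, less where a joint would pass 70% of its speed; a pose out of reach is approached as far as the arm can. A call is refused whole if a number of a shift passes 4.17 or a number of a turn 7.16, either way. A call with a gripper value outside its range is refused whole. "gripper" is the opening, from -1 (shut) to 1 (fully open), set as the call begins (left out, the last holds). The fingers move at their own pace and stop on an object; "squeeze" is the grip in N (left out, the last holds). Time passes only in rows, so rows that do not move let the fingers close. It gives the time, the measured TCP pose, the force, the opening and the grip force at its end, in the units of the state.
- monitor.read_state(): the state, without advancing time (a new reading comes with each control period).
- eyes.read_camera(name): name is "scene" or "top" or "wrist"; returns the picture (384x512x3 uint8, blue, green, red); there is no depth.
- eyes.camera_model(name): a dict with "fx", "fy", "cx", "cy" (pixels), "rvec" (rotation vector, rad) and "tvec" (3), from world to camera coordinates, as OpenCV has them. Camera axes: x right, y down, z forward; pixel columns grow to the right and rows downward; lengths in m; the calibration is good to about 2 mm. A picture is of the moment at which its call begins: read the wrist's pose just before it. camera_model takes no time and is no camera call; for the wrist camera it gives the pose at the moment of the call.
- ticket.close_job(): hands the job in; it is judged then, once.
The state is a dict: "t": time; "q": joint angles; "dq": joint speeds; "joint_torque": joint torques, N m; "tool_pos": TCP position; "orientation": TCP orientation; "force": force on the tool from outside, world axes, zero at the start; "wrist_torque": the same for the moment, N m; "opening": finger opening in m; "gripper_force": force on a finger pad.
Only numpy, scipy, OpenCV 4.12 (cv2) and the standard library are available. Lean on these libraries where they do the work, as an engineer would, in place of code of your own. Each camera call takes 0.05 s, during which the arm holds its last target. There are 200 camera calls.

## Working session

There is one attempt and no reset: what is moved stays moved. The work goes in short steps, Python scripts to look and compute and a tool call to move; the robot and the scene stay as the last step left them, time stands still between calls to the robot, and variables do not carry over. Pictures are saved under pics/ and viewed, at most 10 in all, crops included, and the job is handed in when it is done.

Besides the shell and the picture viewer there is one more tool, called after "Emit:" as name([rows], argument=value, ...), one row to a line, values as JSON. arm_command: Moves the arm, as the interface text tells. Its arguments: {"type":"object","properties":{"deltas":{"type":"array"},"gripper":{"type":"number"},"squeeze":{"type":"number"}},"required":["deltas"]}

```bash
mkdir -p pics; ls; python3 - <<'E'
from plant import monitor, eyes
import cv2,numpy as np
s=monitor.read_state();print({k:np.round(v,3) for k,v in s.items()})
for n in("scene","top","wrist"):
    m=eyes.camera_model(n);print(n,{k:np.round(v,3).tolist() for k,v in m.items()})
    cv2.imwrite(f"pics/{n}0.png",eyes.read_camera(n))
a=[cv2.imread(f"pics/{n}0.png") for n in("scene","top")]
E
```

```text
pics
{'t': np.float64(0.0), 'q': array([ 1.153,  0.131,  1.489, -0.   ,  1.523, -0.085]), 'dq': array([ 0.001,  0.   , -0.   ,  0.002, -0.003, -0.   ]), 'joint_torque': array([ 1.0000e-03, -5.5983e+01, -4.9178e+01,  7.7000e-02,  3.5000e-02,
       -0.0000e+00]), 'tool_pos': array([0.196, 0.567, 0.218]), 'orientation': array([-5.200e-01, -3.098e+00,  3.000e-03]), 'force': array([-0.621,  0.457, -0.706]), 'wrist_torque': array([-0.004,  0.062,  0.005]), 'gripper_force': np.float64(0.0), 'opening': np.float64(0.093)}
scene {'fx': 391.158, 'fy': 391.158, 'cx': 249.767, 'cy': 186.153, 'rvec': [-0.015, -2.985, 0.971], 'tvec': [0.505, 0.216, 0.82]}
top {'fx': 369.594, 'fy': 369.594, 'cx': 258.983, 'cy': 194.394, 'rvec': [2.16, -2.126, 0.226], 'tvec': [-0.219, 0.519, 0.854]}
wrist {'fx': 270.806, 'fy': 270.806, 'cx': 254.634, 'cy': 186.602, 'rvec': [-2.35, -1.674, -0.251], 'tvec': [-0.599, -0.034, 0.393]}
```

View pics/scene0.png

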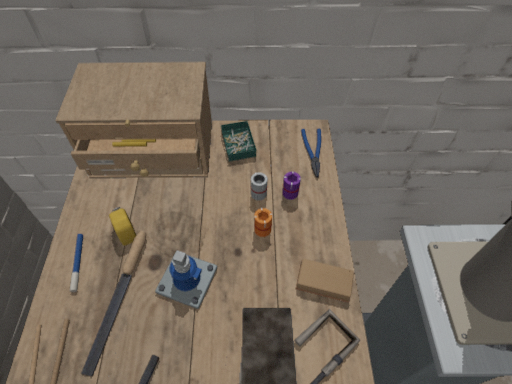

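View pics/top0.png

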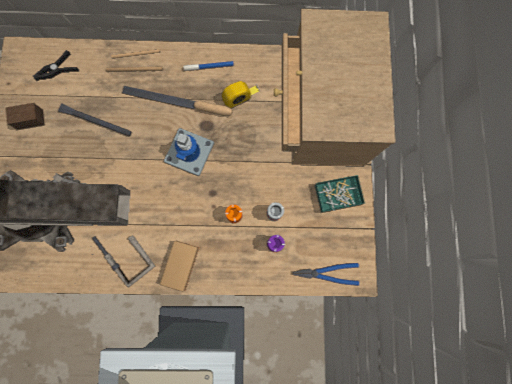

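Socket (grey, among orange and purple) is near scene (259,184) and top (275,211). The stand is near scene (186,275) and top (188,150). Zooming in on both.

```bash
cat > h.py <<'E'
import cv2,numpy as np
from scipy.optimize import least_squares
from plant import monitor, eyes
def PM(n): return eyes.camera_model(n)
def K(m): return np.array([[m['fx'],0,m['cx']],[0,m['fy'],m['cy']],[0,0,1.]])
def proj(m,P): return cv2.projectPoints(np.atleast_2d(np.float64(P)),np.float64(m['rvec']),np.float64(m['tvec']),K(m),None)[0][:,0]
def tri(obs):
    A=[K(m)@np.c_[cv2.Rodrigues(np.float64(m['rvec']))[0],np.float64(m['tvec'])] for m,_ in obs]
    X=cv2.triangulatePoints(A[0],A[1],np.float64(obs[0][1]),np.float64(obs[1][1]));X=X[:3,0]/X[3]
    return X,[np.linalg.norm(proj(m,X)[0]-p) for m,p in obs]
def onz(m,p,z):
    R=cv2.Rodrigues(np.float64(m['rvec']))[0];t=np.float64(m['tvec'])
    d=R.T@np.linalg.inv(K(m))@[p[0],p[1],1];c=-R.T@t
    return c+d*(z-c[2])/d[2]
E
python3 - <<'E'
from h import *
S=cv2.imread('pics/scene0.png');T=cv2.imread('pics/top0.png')
def crop(I,x,y,w,h,f): return cv2.resize(I[y:y+h,x:x+w],None,fx=f,fy=f,interpolation=cv2.INTER_CUBIC)
a=np.vstack([np.hstack([crop(S,240,160,66,50,6),crop(T,250,190,66,50,6)]),np.hstack([crop(S,153,247,66,50,6),crop(T,155,125,66,50,6)])])
cv2.imwrite('pics/c1.png',a)
m=PM('top');s=PM('scene')
print(onz(m,(275,209),.06),onz(m,(188,150),.06),onz(s,(259,178),.06),onz(m,(60,200),.1))
print(tri([(s,(259,178)),(m,(275,210))]))
E
```

```text
[ 0.48593283 -0.24888922  0.06      ] [ 0.62812427 -0.03428921  0.06      ] [ 0.48135002 -0.25248687  0.06      ] [0.4921865  0.24070687 0.1       ]
(array([ 0.48208243, -0.24830146,  0.06577639]), [np.float64(0.24828475230969807), np.float64(0.2717616710610282)])
```

View pics/c1.png

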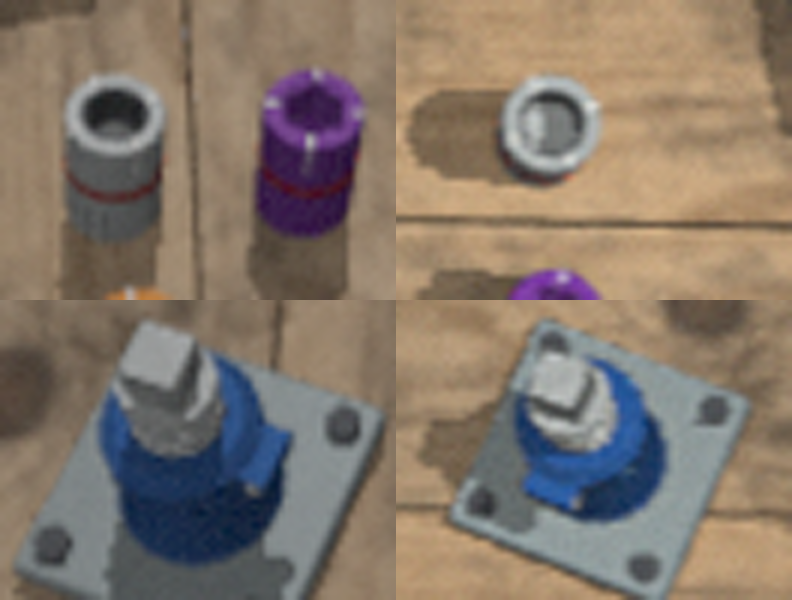

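View pics/wrist0.png

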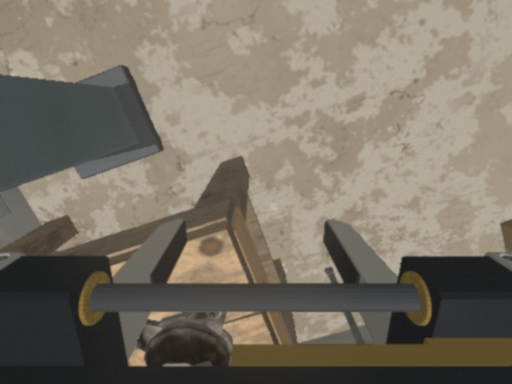

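Crop shows the socket rim centre at scene (259,179) and top (276,210.5). The square's top is at scene (180,256) and top (182,139), and the stand is yawed. The wrist view shows only floor and the bench corner.

```bash
python3 - <<'E'
from h import *
m=PM('top');s=PM('scene');w=PM('wrist')
T=lambda x,y:((x-396)/6+155,(y-300)/6+125); S=lambda x,y:(x/6+153,(y-300)/6+247)
print('tip',tri([(s,S(160,353)),(m,T(560,382))]))
print('sock',tri([(s,(259.2,178.8)),(m,(275.8,210.6))]))
for c in [(543,318),(750,403),(660,600),(448,520)]: print(onz(m,T(*c),.012))
P=[onz(m,T(*c),.116)[:2] for c in [(527,360),(577,350),(600,395),(545,413)]]
print(P,[np.degrees(np.arctan2(*(P[(i+1)%4]-P[i])[::-1]))%90 for i in range(4)])
st=monitor.read_state();R=cv2.Rodrigues(w['rvec'])[0];c=-R.T@w['tvec'];Rt=cv2.Rodrigues(st['orientation'])[0]
print('cam in tool',Rt.T@(c-st['tool_pos']),'\ncam axes in tool\n',Rt.T@R.T)
print('tool R\n',Rt)
E
```

```text
tip (array([ 0.63880538, -0.02862997,  0.112097  ]), [np.float64(0.25482307015671535), np.float64(0.23488565037250908)])
sock (array([ 0.48149492, -0.25070451,  0.05951028]), [np.float64(0.25719672879866157), np.float64(0.2815470881374879)])
[ 0.70172132 -0.00136047  0.012     ]
[ 0.66534041 -0.092482    0.012     ]
[ 0.57692376 -0.05727741  0.012     ]
[0.61009286 0.03437621 0.012     ]
[array([ 0.64658668, -0.01638313]), array([ 0.65109645, -0.03531891]), array([ 0.63322013, -0.04497355]), array([ 0.62551311, -0.02434128])] [np.float64(13.396074671154409), np.float64(28.37259012825237), np.float64(20.482778388278092), np.float64(20.68835920415123)]
cam in tool [ 0.08318849 -0.00024377 -0.16644311] 
cam axes in tool
 [[-1.45783014e-04 -9.55138297e-01 -2.96160114e-01]
 [ 9.99999984e-01 -1.07608131e-04 -1.45199719e-04]
 [ 1.06816576e-04 -2.96160130e-01  9.55138297e-01]]
tool R
 [[-9.45135845e-01  3.26677040e-01 -5.87396771e-04]
 [ 3.26677541e-01  9.45134975e-01 -1.28971929e-03]
 [ 1.33847553e-04 -1.41084926e-03 -9.99998996e-01]]
```

Emit:
arm_command([
  [[0,0,4,0,0,0],[0,0,4,0,0,0],[0,0,4,0,0,0],[0,0,4,0,0,0],[2,-3.3,0,0,0,0],[2,-3.3,0,0,0,0],[2,-3.3,0,0,0,0],[2,-3.3,0,0,0,0],[2,-3.3,0,0,0,0],[2,-3.3,0,0,0,0],[2,-3.3,0,0,0,0],[2,-3.3,0,0,0,0]],
])

```text
t: 1.15
tool_pos: [0.3564, 0.3014, 0.3785]
orientation: [-0.52, -3.098, 0.0]
force: [1.5, 0.8, -0.2]
opening: 0.0927
gripper_force: 0.0
```

Emit:
arm_command([
  [[1,-3.6,0,0,0,0],[1,-3.6,0,0,0,0],[1,-3.6,0,0,0,0],[1,-3.6,0,0,0,0],[1,-3.6,0,0,0,0],[1,-3.6,0,0,0,0],[3.6,-2,0,0,0,0],[3.6,-2,0,0,0,0],[3.6,-2,0,0,0,0],[3.6,-2,0,0,0,0],[3.6,-2,0,0,0,0],[3.6,-2,0,0,0,0]],
])

```text
t: 2.15
tool_pos: [0.6334, -0.0343, 0.378]
orientation: [-0.521, -3.098, -0.0]
force: [0.6, 0.1, 1.1]
opening: 0.0931
gripper_force: 0.0
```

Emit:
arm_command([
  [[0.1,0,-3,0,0,0],[0.1,0,-3,0,0,0],[0.1,0,-3,0,0,0],[0.1,0,-3,0,0,0],[0.1,0,-3,0,0,0],[0,0,0,0,0,0],[0,0,0,0,0,0]],
])

```text
t: 2.73
tool_pos: [0.6354, -0.0327, 0.2264]
orientation: [-0.52, -3.093, 0.0]
force: [-0.3, 0.5, 1.3]
opening: 0.0925
gripper_force: 0.0
```

```bash
python3 - <<'E'
from h import *
import json
w=PM('wrist');I=eyes.read_camera('wrist');cv2.imwrite('pics/w1.png',I)
json.dump({k:np.array(v).tolist() for k,v in w.items()},open('w1.json','w'))
p=proj(w,[.6387,-.0287,.116])[0];print(p)
x,y=int(p[0])-50,int(p[1])-50
print(x,y);cv2.imwrite('pics/w1c.png',cv2.resize(I[y:y+100,x:x+120],None,fx=6,fy=6,interpolation=cv2.INTER_CUBIC))
E
```

```text
[259.5499172  186.31936606]
209 136
```

View pics/w1c.png

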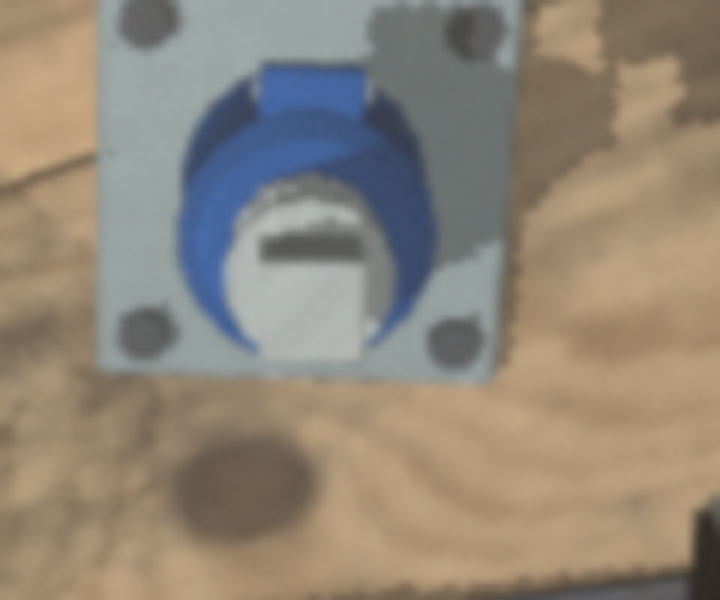

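Crop shows the square top face with corners at about (258,262), (362,262), (362,360) and (258,360). They're clean enough for yaw; refining them.

```bash
python3 - <<'E'
from h import *
import json
w=json.load(open('w1.json'));I=cv2.imread('pics/w1.png');g=cv2.cvtColor(I,6)
C=np.float32([(258,262),(362,262),(362,360),(258,360)]);C=(C+.5)/6-.5+[209,136]
C2=cv2.cornerSubPix(g,np.float32(C).reshape(-1,1,2),(2,2),(-1,-1),(3,50,.01))[:,0]
for c in(C,C2):
    P=np.array([onz(w,p,.116)[:2] for p in c]);d=np.roll(P,-1,0)-P
    print(P.mean(0),np.linalg.norm(d,axis=1),np.degrees(np.arctan2(d[:,1],d[:,0]))%90)
B=(np.array([(98,372),(495,382),(522,0),(98,0)])+.5)/6-.5+[209,136]
P=np.array([onz(w,p,.012)[:2] for p in B]);d=np.roll(P,-1,0)-P
print(np.degrees(np.arctan2(d[:,1],d[:,0]))%90)
s=PM('scene')
c=proj(s,[P for P in [[.6387,-.0287,.116]]]);print(c)
# independent tip height: wrist + scene
print(tri([(w,C.mean(0)),(s,(153+160/6,247+53/6))]))
E
```

```text
[ 0.64018781 -0.02841376] [0.01840296 0.01831412 0.01874438 0.01831358] [70.94207247 71.8042203  70.94638493 70.73606308]
[ 0.63960506 -0.02874983] [0.01617354 0.01706995 0.01840793 0.01869666] [69.67527509 77.0881288  75.19083079 69.8382145 ]
[69.41866449 69.35218652 70.93127886 69.09296888]
[[179.17441366 254.80597386]]
(array([ 0.63892134, -0.02810944,  0.11354022]), [np.float64(1.751299919976966), np.float64(0.47388632231438405)])
```

Emit:
arm_command([
  [[0,0,4,0,0,0],[0,0,2,0,0,0],[-2,-2.8,0,0,0,-3],[-2,-2.8,0,0,0,-3],[-2,-2.8,0,0,0,-3],[-2,-2.8,0,0,0,-3],[-2,-2.8,0,0,0,-3],[-2,-2.8,0,0,0,-3],[-2,-2.8,-2,0,0,-3],[-1.5,-2.3,-3,0,0,-3],[0,0,-3,0,0,-2],[0,0,-3,0,0,0]],
], gripper=0.4)

```text
t: 3.78
tool_pos: [0.4829, -0.2548, 0.1821]
orientation: [1.209, 2.892, -0.002]
force: [0.2, -0.4, 0.5]
opening: 0.065
gripper_force: 0.0
```

```bash
python3 - <<'E'
from h import *
import json
w=PM('wrist');I=eyes.read_camera('wrist');cv2.imwrite('pics/w2.png',I)
json.dump({k:np.array(v).tolist() for k,v in w.items()},open('w2.json','w'))
p=proj(w,[.4815,-.2507,.062])[0];print(p,monitor.read_state()['tool_pos'])
x,y=int(p[0])-50,int(p[1])-50
print(x,y);cv2.imwrite('pics/w2c.png',cv2.resize(I[y:y+100,x:x+120],None,fx=6,fy=6,interpolation=cv2.INTER_CUBIC))
E
```

```text
[256.58305032 177.41342936] [ 0.48021534 -0.25214466  0.17441391]
206 127
```

View pics/w2c.png

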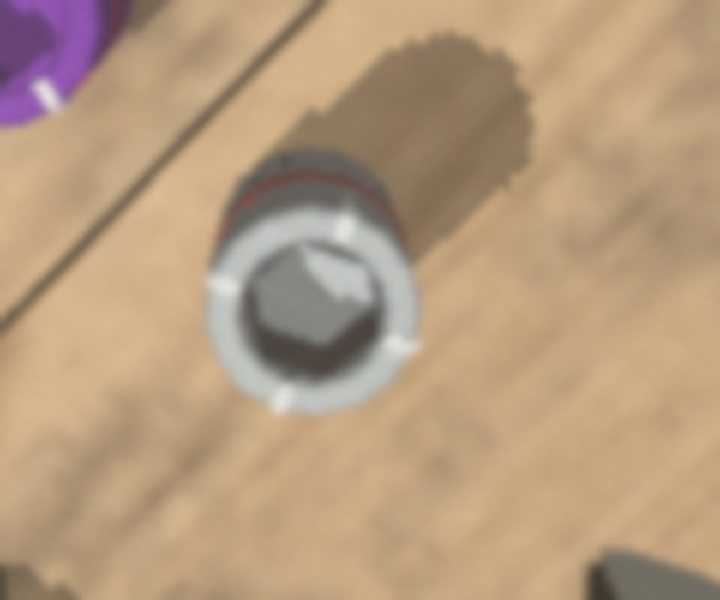

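The socket has its red band, its rim centre at crop (312,310), and ticks at (345,228), (222,286), (284,400) and (404,346).

```bash
python3 - <<'E'
from h import *
import json
w=json.load(open('w2.json'));f=lambda p:(np.array(p)+.5)/6-.5+[206,127]
c=onz(w,f((312,310)),.062);print('centre',c, tri([(w,f((312,310))),(PM('scene'),(259.2,178.8))]),tri([(w,f((312,310))),(PM('top'),(275.8,210.6))]))
T=np.array([onz(w,f(p),.062)[:2] for p in[(345,228),(222,286),(284,400),(404,346)]])
for a,b in((T[0],T[2]),(T[1],T[3])):
    d=a-b;print('yaw',np.degrees(np.arctan2(d[1],d[0])),np.linalg.norm(d))
st=monitor.read_state();R=cv2.Rodrigues(st['orientation'])[0];print(st['tool_pos'],'tool yaw',np.degrees(np.arctan2(R[1,0],R[0,0])))
E
```

```text
centre [ 0.48295214 -0.25060639  0.062     ] (array([ 0.48166303, -0.2501624 ,  0.06056265]), [np.float64(1.5316937793067626), np.float64(0.34478884721922887)]) (array([ 0.48158841, -0.25019185,  0.06588248]), [np.float64(0.5969081777152659), np.float64(0.1451229517245376)])
yaw 115.97195005738925 0.03454792984067034
yaw -154.3175835696722 0.035265870500456195
[ 0.48021534 -0.25214466  0.17441391] tool yaw 134.77986666337412
```

Emit:
arm_command([
  [[0.2,0.17,-3,0,0,0],[0,0,-3,0,0,0],[0,0,-3,0,0,0],[0,0,-3,0,0,0],[0,0,-1.5,0,0,0],[0,0,0,0,0,0],[0,0,0,0,0,0],[0,0,0,0,0,0]],
])

```text
t: 4.5
tool_pos: [0.4863, -0.2515, 0.0472]
orientation: [1.202, 2.898, -0.001]
force: [-0.2, 0.6, -0.0]
opening: 0.0649
gripper_force: 0.0
```

```bash
python3 - <<'E'
from h import *
for i in range(4):
    st=monitor.read_state();R=cv2.Rodrigues(st['orientation'])[0];w=PM('wrist');Rw=cv2.Rodrigues(w['rvec'])[0];c=-Rw.T@w['tvec']
    print(st['tool_pos'].round(4),np.degrees(np.arctan2(R[1,0],R[0,0])).round(2),np.round(st['force'],2),(c+R@[-.0832,.0002,.1664]).round(4))
    eyes.read_camera('wrist')
E
```

```text
[ 0.4863 -0.2515  0.0472] 134.96 [-0.16  0.64 -0.  ] [ 0.4863 -0.2517  0.0472]
[ 0.4863 -0.2515  0.0472] 134.95 [0.25 0.39 0.24] [ 0.4863 -0.2518  0.0472]
[ 0.4861 -0.2514  0.0468] 134.95 [ 0.48  0.43 -0.72] [ 0.486  -0.2517  0.0469]
[ 0.4857 -0.2513  0.0463] 134.94 [ 0.19  0.3  -0.36] [ 0.4857 -0.2515  0.0464]
```

Emit:
arm_command([
  [[-0.3,0.1,0,0,0,0],[0,0,-0.9,0,0,0],[0,0,-0.8,0,0,0],[0,0,0,0,0,0],[0,0,0,0,0,0],[0,0,0,0,0,0],[0,0,0,0,0,0],[0,0,0,0,0,0]],
])

```text
t: 5.37
tool_pos: [0.4812, -0.2494, 0.0269]
orientation: [1.204, 2.901, -0.0]
force: [0.3, -0.0, 0.0]
opening: 0.065
gripper_force: 0.0
```

Emit:
arm_command([
  [[0.1,-0.1,0,0,0,0],[0,0,0,0,0,0],[0,0,0,0,0,0]],
])

```text
t: 5.62
tool_pos: [0.4822, -0.2504, 0.0268]
orientation: [1.204, 2.901, -0.0]
force: [0.3, 0.2, -0.3]
opening: 0.0648
gripper_force: 0.0
```

Emit:
arm_command([
  [[0,0,0,0,0,0],[0,0,0,0,0,0],[0,0,0,0,0,0],[0,0,0,0,0,0],[0,0,0,0,0,0],[0,0,0,0,0,0],[0,0,0,0,0,0],[0,0,0,0,0,0]],
], gripper=-0.4, squeeze=35)

```text
t: 6.28
tool_pos: [0.482, -0.2502, 0.0267]
orientation: [1.204, 2.902, 0.0]
force: [0.2, 1.8, 0.1]
opening: 0.0399
gripper_force: 35.0
```

Emit:
arm_command([
  [[0,0,2,0,0,0],[0,0,3.5,0,0,0],[0,0,4,0,0,0],[0,0,4,0,0,0],[0,0,4,0,0,0],[2,2.5,0,0,0,-5],[2,2.5,0,0,0,-5],[2,2.5,0,0,0,-5],[2,2.5,0,0,0,-5],[2,2.5,0,0,0,-5],[2,2.5,0,0,0,-5],[2,2.5,0,0,0,-5]],
])

```text
t: 7.28
tool_pos: [0.6224, -0.0738, 0.201]
orientation: [-2.026, -2.4, 0.001]
force: [-0.1, 0.0, -2.4]
opening: 0.0397
gripper_force: 35.0
```

Emit:
arm_command([
  [[1,2.5,0,0,0,-5],[0.7,2.2,0,0,0,-4],[0,0,0,0,0,0],[0,0,0,0,0,0],[0,0,0,0,0,0],[0,0,0,0,0,0],[0,0,0,0,0,0],[0,0,0,0,0,0],[0,0,0,0,0,0],[0,0,0,0,0,0]],
])

```text
t: 8.12
tool_pos: [0.6389, -0.0287, 0.2018]
orientation: [2.204, 2.239, 0.0]
force: [0.9, 0.4, -1.4]
opening: 0.0397
gripper_force: 35.0
```

```bash
python3 - <<'E'
from h import *
import json
st=monitor.read_state();w=PM('wrist');I=eyes.read_camera('wrist');cv2.imwrite('pics/w3.png',I)
json.dump({k:np.array(v).tolist() for k,v in w.items()},open('w3.json','w'))
R=cv2.Rodrigues(st['orientation'])[0]
print(st['tool_pos'],'tool yaw',np.degrees(np.arctan2(R[1,0],R[0,0])),R[:,2],st['force'],st['wrist_torque'])
top=st['tool_pos']+R@[0,0,-.0353];p=proj(w,top)[0];print(p,proj(w,[.6393,-.0284,.116]))
S=eyes.read_camera('scene')
x,y=int(p[0])-60,int(p[1])-60
print(x,y);cv2.imwrite('pics/w3c.png',np.hstack([cv2.resize(I[y:y+120,x:x+120],None,fx=5,fy=5,interpolation=cv2.INTER_CUBIC)[:480],cv2.resize(S[215:311,145:185+16],None,fx=5,fy=5,interpolation=2)])[:, :800])
E
```

```text
[ 0.63892745 -0.02873112  0.20175803] tool yaw 90.89754240299915 [ 1.64095315e-04 -2.83905281e-05 -9.99999986e-01] [ 0.88150489  0.43104865 -1.44638107] [-0.09763006  0.01925423 -0.02638653]
[255.48828809 259.21934847] [[255.45599153 190.68813085]]
195 199
```

View pics/w3c.png

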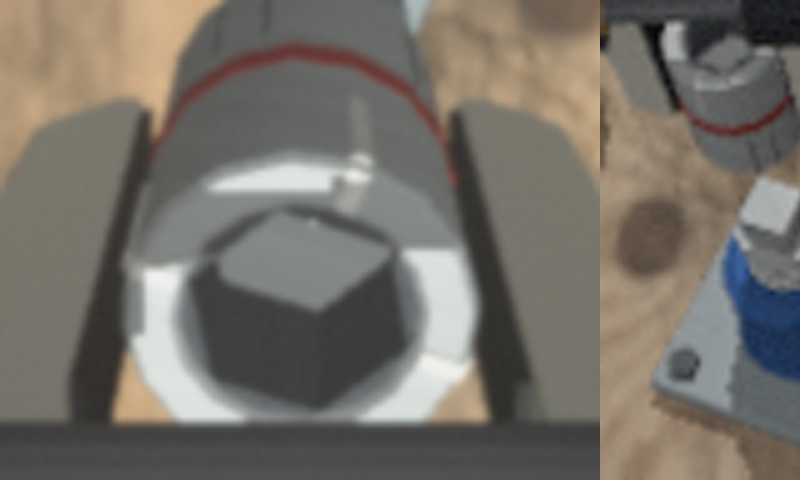

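The crop shows the socket held, with ticks at (358,165), (135,267) and (447,368).

```bash
python3 - <<'E'
from h import *
import json
w=json.load(open('w3.json'));f=lambda p:(np.array(p)+.5)/5-.5+[195,199]
T=np.array([onz(w,f(p),.237)[:2] for p in[(358,168),(138,267),(447,367)]])
d=T[2]-T[1];c=(T[1]+T[2])/2;print(c,np.linalg.norm(d),np.degrees(np.arctan2(d[1],d[0]))%90)
d=T[0]-c;print(np.linalg.norm(d),np.degrees(np.arctan2(d[1],d[0]))%90)
E
```

```text
[ 0.63784277 -0.03062604] 0.036578699671889675 70.51898685647188
0.019579922801878664 70.48823394735895
```

Emit:
arm_command([
  [[0.05,0,-2,0,0,0],[0,0,-2,0,0,0],[0,0,-1.3,0,0,0],[0,0,0,0,0,0],[0,0,0,0,0,0],[0,0,0,0,0,0],[0,0,0,0,0,0],[0,0,0,0,0,0]],
])

```text
t: 8.88
tool_pos: [0.6404, -0.0283, 0.1503]
orientation: [2.202, 2.238, 0.002]
force: [0.0, 0.1, -2.6]
opening: 0.0396
gripper_force: 35.0
```

Emit:
arm_command([
  [[0,0,-0.15,0,0,0],[0,0,-0.15,0,0,0],[0,0,-0.15,0,0,0],[0,0,0,0,0,0],[0,0,0,0,0,0]],
])

```text
t: 9.3
tool_pos: [0.6393, -0.0282, 0.1439]
orientation: [-2.203, -2.239, 0.001]
force: [0.2, -0.2, -2.3]
opening: 0.0398
gripper_force: 35.0
```

Emit:
arm_command([
  [[0,0,-0.15,0,0,0],[0,0,-0.15,0,0,0],[0,0,0,0,0,0],[0,0,0,0,0,0]],
])

```text
t: 9.63
tool_pos: [0.6395, -0.0281, 0.141]
orientation: [-2.203, -2.239, 0.0]
force: [-0.2, -0.2, -1.7]
opening: 0.0395
gripper_force: 35.0
```

Emit:
arm_command([
  [[0,0,-0.15,0,0,0],[0,0,-0.15,0,0,0],[0,0,0,0,0,0],[0,0,0,0,0,0]],
])

```text
t: 9.97
tool_pos: [0.6393, -0.0282, 0.1378]
orientation: [-2.203, -2.239, 0.0]
force: [-0.2, 0.8, -2.0]
opening: 0.0396
gripper_force: 35.0
```

Emit:
arm_command([
  [[0,0,-0.15,0,0,0],[0,0,-0.1,0,0,0],[0,0,0,0,0,0],[0,0,0,0,0,0]],
])

```text
t: 10.3
tool_pos: [0.6394, -0.0282, 0.1354]
orientation: [-2.203, -2.239, 0.0]
force: [0.3, -0.4, -2.1]
opening: 0.0395
gripper_force: 35.0
```

Emit:
arm_command([
  [[0,0,-0.15,0,0,0],[0,0,-0.15,0,0,0],[0,0,0,0,0,0],[0,0,0,0,0,0]],
])

```text
t: 10.63
tool_pos: [0.6395, -0.0282, 0.1325]
orientation: [-2.203, -2.239, 0.0]
force: [0.8, -0.1, -2.2]
opening: 0.0391
gripper_force: 35.0
```

Emit:
arm_command([
  [[0,0,-0.15,0,0,0],[0,0,-0.1,0,0,0],[0,0,0,0,0,0],[0,0,0,0,0,0]],
])

```text
t: 10.97
tool_pos: [0.6399, -0.0283, 0.1308]
orientation: [2.203, 2.239, 0.001]
force: [0.3, 0.9, 2.5]
opening: 0.0392
gripper_force: 35.0
```

Emit:
arm_command([
  [[0,0,-0.1,0,0,0],[0,0,-0.1,0,0,0],[0,0,0,0,0,0],[0,0,0,0,0,0]],
])

```text
t: 11.3
tool_pos: [0.6397, -0.0282, 0.1284]
orientation: [2.203, 2.239, 0.0]
force: [0.2, -0.4, 4.2]
opening: 0.0392
gripper_force: 35.0
```

Emit:
arm_command([
  [[0,0,-0.1,0,0,0],[0,0,-0.1,0,0,0],[0,0,0,0,0,0],[0,0,0,0,0,0]],
])

```text
t: 11.63
tool_pos: [0.6397, -0.0282, 0.1264]
orientation: [2.203, 2.239, 0.001]
force: [0.4, -0.3, 5.4]
opening: 0.0392
gripper_force: 35.0
```

Emit:
arm_command([
  [[0,0,-0.1,0,0,0],[0,0,-0.1,0,0,0],[0,0,0,0,0,0],[0,0,0,0,0,0]],
])

```text
t: 11.97
tool_pos: [0.6399, -0.0282, 0.1247]
orientation: [2.203, 2.239, 0.001]
force: [0.1, 1.2, 6.3]
opening: 0.0396
gripper_force: 35.0
```

Emit:
arm_command([
  [[0,0,-0.1,0,0,0],[0,0,-0.1,0,0,0],[0,0,0,0,0,0],[0,0,0,0,0,0]],
])

```text
t: 12.3
tool_pos: [0.6401, -0.0283, 0.1229]
orientation: [2.202, 2.239, 0.001]
force: [1.2, 0.3, 7.7]
opening: 0.0395
gripper_force: 35.0
```

Emit:
arm_command([
  [[0,0,-0.1,0,0,0],[0,0,-0.1,0,0,0],[0,0,0,0,0,0],[0,0,0,0,0,0]],
])

```text
t: 12.63
tool_pos: [0.64, -0.0283, 0.1209]
orientation: [2.203, 2.239, 0.001]
force: [0.6, 0.7, 7.3]
opening: 0.0395
gripper_force: 35.0
```

Emit:
arm_command([
  [[0,0,-0.1,0,0,0],[0,0,0,0,0,0],[0,0,0,0,0,0]],
])

```text
t: 12.88
tool_pos: [0.6394, -0.0282, 0.119]
orientation: [-2.203, -2.239, 0.0]
force: [0.7, 0.4, 4.7]
opening: 0.0393
gripper_force: 35.0
```

Emit:
arm_command([
  [[0,0,-0.1,0,0,0],[0,0,0,0,0,0],[0,0,0,0,0,0]],
])

```text
t: 13.13
tool_pos: [0.6395, -0.0282, 0.1181]
orientation: [-2.203, -2.239, 0.0]
force: [0.9, 0.4, 5.3]
opening: 0.0395
gripper_force: 35.0
```

Emit:
arm_command([
  [[0,0,-0.1,0,0,0],[0,0,-0.1,0,0,0],[0,0,0,0,0,0],[0,0,0,0,0,0]],
])

```text
t: 13.47
tool_pos: [0.6397, -0.0282, 0.1164]
orientation: [2.203, 2.239, 0.0]
force: [-0.0, 1.5, 5.5]
opening: 0.0395
gripper_force: 35.0
```

Emit:
arm_command([
  [[0,0,-0.1,0,0,0],[0,0,-0.1,0,0,0],[0,0,0,0,0,0],[0,0,0,0,0,0]],
])

```text
t: 13.8
tool_pos: [0.6399, -0.0282, 0.1147]
orientation: [2.203, 2.239, 0.001]
force: [0.1, -0.4, 6.7]
opening: 0.0398
gripper_force: 35.0
```

Emit:
arm_command([
  [[0,0,-0.1,0,0,0],[0,0,-0.1,0,0,0],[0,0,0,0,0,0],[0,0,0,0,0,0]],
])

```text
t: 14.13
tool_pos: [0.6401, -0.0283, 0.113]
orientation: [2.202, 2.239, 0.001]
force: [0.1, 0.7, 8.6]
opening: 0.0395
gripper_force: 35.0
```

Emit:
arm_command([
  [[0,0,-0.1,0,0,0],[0,0,-0.1,0,0,0],[0,0,0,0,0,0],[0,0,0,0,0,0],[0,0,0,0,0,0],[0,0,0,0,0,0]],
])

```text
t: 14.63
tool_pos: [0.6403, -0.0283, 0.1114]
orientation: [2.202, 2.238, 0.002]
force: [0.2, -0.4, 9.0]
opening: 0.0393
gripper_force: 35.0
```

Emit:
arm_command([
  [[0,0,0.2,0,0,0],[0,0,0.2,0,0,0],[0,0,0.2,0,0,0],[0,0,0.2,0,0,0],[0,0,0.2,0,0,0],[0,0,0,0,0,0],[0,0,0,0,0,0],[0,0,0,0,0,0]],
])

```text
t: 15.3
tool_pos: [0.6393, -0.0282, 0.1198]
orientation: [-2.203, -2.239, 0.0]
force: [0.6, 0.4, 4.5]
opening: 0.0393
gripper_force: 35.0
```

Emit:
arm_command([
  [[0,0,0.15,0,0,0],[0,0,0.1,0,0,0],[0,0,0,0,0,0],[0,0,0,0,0,0],[0,0,0,0,0,0],[0,0,0,0,0,0]],
])

```text
t: 15.8
tool_pos: [0.639, -0.0281, 0.1219]
orientation: [-2.203, -2.239, 0.001]
force: [0.1, 0.9, -2.7]
opening: 0.0394
gripper_force: 35.0
```

Emit:
arm_command([
  [[0,0,0,0,0,0],[0,0,0,0,0,0],[0,0,0,0,0,0],[0,0,0,0,0,0],[0,0,0,0,0,0],[0,0,0,0,0,0]],
], gripper=0.5)

```text
t: 16.3
tool_pos: [0.6396, -0.0282, 0.1228]
orientation: [2.203, 2.239, 0.0]
force: [-0.5, 0.6, 0.7]
opening: 0.0693
gripper_force: 0.0
```

Emit:
arm_command([
  [[0,0,1,0,0,0],[0,0,2,0,0,0],[0,0,3,0,0,0],[0,0,3,0,0,0],[0,0,3,0,0,0],[-3,0,2,0,0,0],[-3,0,0,0,0,0],[-3,0,0,0,0,0],[-3,0,0,0,0,0],[-3,0,0,0,0,0],[-3,0,0,0,0,0],[0,0,0,0,0,0]],
])

```text
t: 17.3
tool_pos: [0.4556, -0.0279, 0.2632]
orientation: [-2.203, -2.239, 0.001]
force: [-0.7, -0.3, 0.3]
opening: 0.0699
gripper_force: 0.0
```

```bash
python3 - <<'E'
from h import *
S=eyes.read_camera('scene');T=eyes.read_camera('top')
m,s=PM('top'),PM('scene')
for z in(.158,.162): print(z,proj(s,[.639,-.0284,z]),proj(m,[.639,-.0284,z]))
a=lambda I,x,y:cv2.resize(I[y:y+80,x:x+66],None,fx=6,fy=6,interpolation=2)
cv2.imwrite('pics/f.png',np.hstack([a(S,150,225),a(T,150,105)]))
E
```

```text
0.158 [[175.49279181 244.60701647]] [[178.62764585 132.04047988]]
0.162 [[175.14106749 243.56986059]] [[178.29859118 131.41442422]]
```

View pics/f.png

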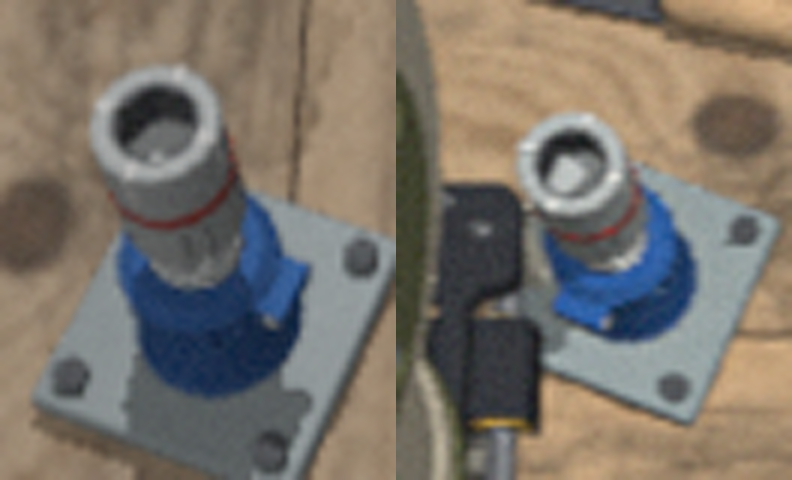

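The rim centre is at scene (176.2,245.5) and top (179.5,132.2). With the calibration bias seen earlier, that matches a rim height of 158 mm, so the socket is home.

```bash
python3 -c "
from plant import ticket
print(ticket.close_job())"
```

```text
the job is handed in; nothing more can be done
None
```

The red-banded socket is on the square drive: the ball clicked, it sits on the shoulder to within about 1 mm by force and camera, the spindle never reached its stop, the gripper has let go, and the job is handed in.

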